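Refit the electrode plate in the burner door's spring-clip bracket

TASK

Fit the eared electrode plate back into the spring-clip bracket on the burner door: slide both ears down their slots between the clips until the plate sits fully home and flat on the bracket's floor, then let go. The bracket is mounted in slotted holes, so feel for its slots and never ram or force the plate against it: a moderate, steady hand push is enough. Leave the other parts lying about where they are.

Things in the scene. Friction and masses are not known exactly. Their poses are not given: they have to be found in the camera images.
- plate: Electrode plate, loose, about 160 g, lying block up. Steel sheet 40 (x) by 64 (y) by 5 mm, an ear in the middle of each short edge: 14 mm wide (x), 13 mm long (y), 5 mm thick, so 90 mm over the ears along y. Origin: centre of the underside, z up. Turned half round about z it fits just the same.
- block_top (a point): Centre of the top of the plate's white ceramic block, by which to hold it: 20 mm (plate x) by 30 mm (plate y), 32 mm high, from 5 to 37 mm above the plate's underside. Two steel pins stand 10 mm above it, 8 mm either side of this point along y.
- ear_left (a point): Middle of the underside of the plate's +y ear, 38.5 mm from the plate's origin.
- ear_right (a point): Middle of the underside of the plate's -y ear.
- door: Burner door, a grey-painted metal slab 170 (x) by 190 (y) by 18 mm, fixed. Origin: centre of its underside, z up. On it the steel bracket is screwed: a floor and two upright cheeks at +y and -y, 52 mm long in x, with inner faces 70 mm apart, so the plate's body has 3 mm play either way in y. It does not shift under moderate force; over 80 N of contact force on door, bracket or clips damages it.
- mount (a point): Point on the door's centre line at the height of the bracket floor's top, 22 mm above the door's origin: the home height of the plate's underside. The bracket is square to the door and centred in y, but its slotted screw holes let it (floor, cheeks, slots, clips) sit up to 13 mm either way along the door's x from here; that offset is not measured: see or feel it.
- slot_left (a point): Where the +y slot's mouth would be with the bracket at mid-travel: mid-thickness of the 14 mm thick cheek (42 mm from centre), at its top, 48 mm above the door's origin. True slot: same y and z, up to 13 mm off in x. Slot 19 mm wide in x, open on top and through in y, a sprung clip on both sides: gap 11 mm, flaring to 17 mm over the top 10 mm. Ears of 14 mm spread each clip by 1.5 mm.
- slot_right (a point): The same for the -y slot. The four clips spring along the door's x: about 2 N preload and 1.2 N per mm each, 3.5 mm travel at most. Pushing the plate down takes roughly 8 to 20 N while the ears spread the clips, then 3 to 10 N sliding down, and it stays at whatever height it is let go.
- burner_a: A steel burner can, 58 mm across and 79 mm high on an 86 mm flange, standing loose; a bystander. Origin: centre of its underside.
- burner_b: A second burner can, the same; a bystander.
- gasket: A flat red-brown gasket plate 90 by 130 by 4 mm with a 50 mm hole, loose; a bystander. Origin: centre of its underside.
- screwdriver: A screwdriver 170 mm long lying loose nearest the robot; a bystander. Origin: on its underside.
Mind the look-alikes: they are no part of the job. Leave any green, pink or yellow look-alike of the plate alone.

How it is judged:
By the outcome, as a careful person would: the job done as asked, in the order asked, and still so for the second after the job is handed in, with the robot touching nothing.
It also fails if it takes over 69 s, if anything falls off the work surface, if the arm or the gripper's body presses on something with over 40 N, if the wrist force passes 120 N, or if a joint passes its speed limit or range.

ROBOT

A 6-joint arm with a two-finger parallel gripper is mounted at the origin on the work surface. World frame = base frame: x ahead of the robot, y to its left, z up, the work surface at z = 0. Lengths are in m, angles in rad, forces in N, time in s.
With the tool pointing down it reaches from about 0.35 to 0.975 m from the base axis. Payload 4.9 kg.
Tool frame: the origin (TCP) lies midway between the tips of the shut fingers; the grasp point (between the pads) lies 19 mm behind it; x points along the fingers, z is the direction in which the jaws open and shut, and the axes are right-handed (so a half turn about x gives the same grasp; the last joint's range is limited). The gripper opens to 85 mm and grips with 20 to 120 N. Pads are 22 mm wide; open, the fingers measure 114 mm over their backs; the gripper's body (76 mm by 85 mm) begins 54 mm behind the grasp point. The pads swing forward as they close: fully open they stand 13 mm farther back than shut.
Start: joints at [1.094, 0.053, 1.613, -0, 1.476, -0.119], TCP at [0.219, 0.585, 0.231] pointing down, gripper open.
Joint ranges: [-3.01, 3.01], [-1.01, 2.22], [0.06, 2.58], [-1.02, 4.17], [0.09, 2.62], [-3.14, 3.14]. Speed limits (rad/s): [2.57, 2.57, 3.14, 3.14, 3.14, 3.14].

INTERFACE

Orientations are given as a unit quaternion [w, x, y, z].
In Python, from plant import state, cams, workorder, nets gives the robot as it stands.
- The arm moves only by the tool play_rows, never from a script. Its argument "motion" is a list of rows, each a list of 3 entries, a list of its own where there are three numbers: the closure, from -1 (fully open) to 1 (shut), then the shift along the world's x, y, z in m, then the turn about the world's z in rad. A call has 1 to 5 rows; each row is the pose to reach, as a shift and turn from the pose commanded when the call began; what a row does not reach only later rows make up. A row lasts 1/10 s, in which the tool goes at most 50 mm and 8.59 degrees, less where a joint would pass 70% of its speed; a pose out of reach is approached as far as the arm can. A call with a gripper value outside its range is refused whole. The fingers move at their own pace and stop on an object; the grip force is fixed at half the most. Time passes only in rows, so rows that repeat a pose let the fingers close. It gives the time, the measured TCP pose, the force and the opening at its end, in the units of the state.
- state(): the state, without advancing time (a new reading comes with each control period).
- cams.grab_frame(name): name is "scene" or "top" or "wrist"; returns (picture, depth): 480x640x3 uint8, red, green, blue; 480x640 float32, m along the optical axis (not along the pixel's ray), 0 where there is no reading.
- cams.camera_info(name): a dict with "K" (3x3 intrinsics, pixels), "rvec" (rotation vector, rad) and "tvec" (3), from world to camera coordinates, as OpenCV has them. Camera axes: x right, y down, z forward; pixel columns grow to the right and rows downward; lengths in m; the calibration is good to about 2 mm. A picture is of the moment at which its call begins: read the wrist's pose just before it. camera_info takes no time and is no camera call; for the wrist camera it gives the pose at the moment of the call.
- workorder.job_done(): hands the job in, once; it reports no verdict.
Trained networks look in the newest picture that a camera, given by its name, has taken for a name from the list of things; names that differ only in an ending like _2 or _b are one class to them, and where a whole thing is asked for, a point or a joint stands for the part that bears it (a point fixed in the world has none). Each returns a list of dicts, best first, with "score" (0 to 1); they miss things now and then, are a little off and sometimes report something else, mostly with a low value. They report only what shows in the picture. A call takes as long as a camera call. They do not tell look-alikes from the thing itself.
- nets.recognise(camera, target): "at" ([x, y, z] in m, in world coordinates, good to about 4 mm: the middle of the surface that is visible of it).
- nets.landmark_of(camera, target): "at" ([x, y, z] in m, in world coordinates, good to about 4 mm: a listed point, or the origin of a listed thing).
The state is a dict: "time": time; "joint_pos": joint angles; "joint_vel": joint speeds; "joint_efforts": joint torques, N m; "tool_pos": TCP position; "tool_rot": TCP orientation; "contact_force": force on the tool from outside, world axes, zero at the start; "ft_torque": the same for the moment, N m; "gripper_width": opening from 0.0 (shut) to 1.0 (fully open).
Only numpy, scipy, OpenCV 4.12 (cv2) and the standard library are available. Lean on these libraries where they do the work, as an engineer would, in place of code of your own. Each camera call takes 0.05 s, during which the arm holds its last target.

## Working session

There is one attempt and no reset: what is moved stays moved. The work goes in short steps, Python scripts to look and compute and a tool call to move; the robot and the scene stay as the last step left them, time stands still between calls to the robot, and variables do not carry over. Pictures are saved under pics/ and viewed, and the job is handed in when it is done.

Besides the shell and the picture viewer there is one more tool, called after "Emit:" as a command line: name --argument value ..., lists and objects as JSON in quotes. play_rows: Moves the arm, as the interface text tells. Its arguments: {"type":"object","properties":{"motion":{"type":"array","items":{"type":"array"}}},"required":["motion"]}

```bash
mkdir -p pics; ls; cat > h.py <<'E'
import numpy as np,cv2
from plant import state,cams,workorder,nets
def grab(n,fn=None):
    info=cams.camera_info(n); im,d=cams.grab_frame(n)
    if fn: cv2.imwrite('pics/'+fn+'.png',im[:,:,::-1]); np.savez('pics/'+fn+'.npz',im=im,d=d,K=info['K'],r=info['rvec'],t=info['tvec'])
    return im,d,info
def cloud(d,K,r,t):
    R=cv2.Rodrigues(np.array(r,float).reshape(3))[0]; K=np.array(K)
    v,u=np.mgrid[0:d.shape[0],0:d.shape[1]]
    c=np.stack([(u-K[0,2])/K[0,0]*d,(v-K[1,2])/K[1,1]*d,d],-1)
    p=(c-np.array(t).reshape(3))@R
    p[d<=0]=np.nan
    return p
def proj(P,K,r,t):
    return cv2.projectPoints(np.array(P,float).reshape(-1,3),np.array(r,float),np.array(t,float),np.array(K,float),None)[0].reshape(-1,2)
E
python3 - <<'E'
from h import *
print(state())
for n in ['scene','top']:
    grab(n,n+'0')
    for t in ['plate','block_top','door','mount']:
        print(n,t,nets.recognise(n,t)[:3] if t not in('mount','block_top') else nets.landmark_of(n,t)[:4])
E
```

```text
pics
{'time': 0.0, 'joint_pos': array([ 1.09400272e+00,  5.33364961e-02,  1.61431070e+00, -4.87271764e-06,
        1.47598851e+00, -1.18983112e-01]), 'joint_vel': array([ 0.00090282, -0.00042714,  0.00152202,  0.0013433 ,  0.00201991,
        0.00049131]), 'joint_efforts': array([-1.38542393e-03, -3.93684590e+01, -3.70170772e+01, -2.30671694e-04,
        7.24281606e-03,  1.07522806e-05]), 'tool_pos': array([0.21859132, 0.58485845, 0.23006566]), 'tool_rot': array([ 0.58035797, -0.40338315,  0.58163273,  0.4027034 ]), 'contact_force': array([ 0.10128306, -0.06426124, -0.53907765]), 'ft_torque': array([ 0.01967867, -0.03201538, -0.01277092]), 'gripper_width': 1.0015231831691773}
scene plate [{'at': [0.4762, -0.0899, 0.0076], 'score': 0.95}, {'at': [0.4221, -0.2549, 0.0005], 'score': 0.68}, {'at': [0.6392, -0.2113, 0.007], 'score': 0.64}]
scene block_top [{'at': [0.4154, -0.2641, 0.0357], 'score': 0.91}, {'at': [0.6341, -0.2226, 0.0354], 'score': 0.79}, {'at': [0.4715, -0.1014, 0.0385], 'score': 0.75}, {'at': [0.5294, -0.2137, 0.0396], 'score': 0.57}]
scene door [{'at': [0.5826, 0.1824, 0.0153], 'score': 0.92}]
scene mount [{'at': [0.57, 0.1663, 0.023], 'score': 0.61}]
top plate [{'at': [0.4116, -0.2544, 0.0048], 'score': 0.84}, {'at': [0.5189, -0.2061, 0.0025], 'score': 0.67}, {'at': [0.6313, -0.2177, 0.0043], 'score': 0.61}]
top block_top [{'at': [0.4138, -0.2605, 0.0314], 'score': 0.98}, {'at': [0.4655, -0.1072, 0.0348], 'score': 0.83}, {'at': [0.5208, -0.2122, 0.0357], 'score': 0.7}, {'at': [0.6303, -0.2199, 0.0426], 'score': 0.59}]
top door [{'at': [0.5722, 0.1645, 0.0188], 'score': 0.6}]
top mount [{'at': [0.5734, 0.1697, 0.022], 'score': 0.61}, {'at': [0.516, -0.2517, 0.0041], 'score': 0.22}, {'at': [0.5216, -0.2168, 0.0367], 'score': 0.21}]
```

View pics/scene0.png

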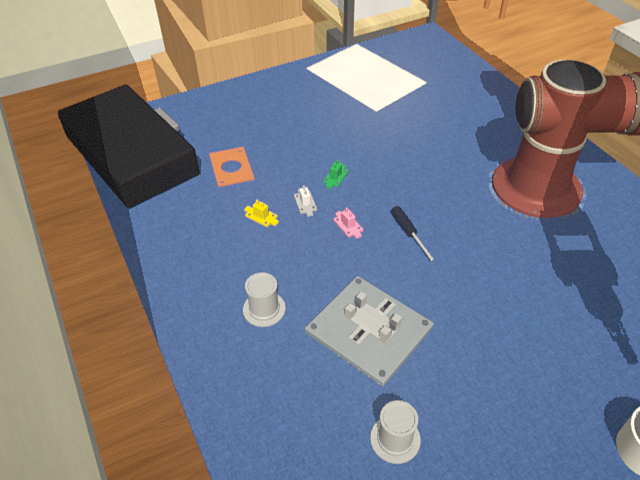

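View pics/top0.png

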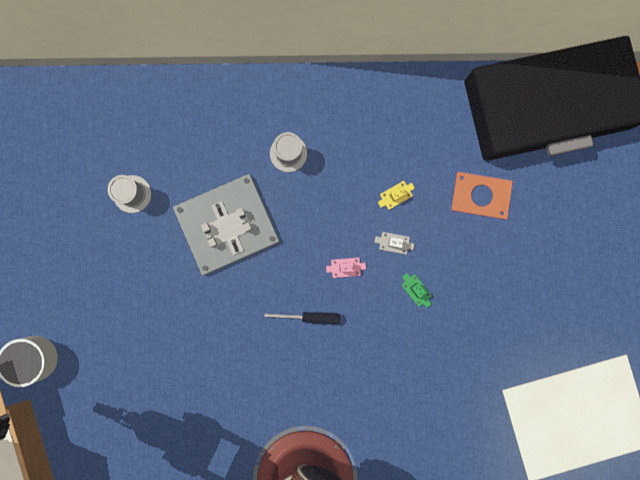

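Candidates: yellow (396,195), pink (346,268), green (417,290) and grey/white (396,243) in the top picture. Only the last has grey steel and a white ceramic block. I'll confirm that in a crop and measure the poses.

```bash
python3 - <<'E'
from h import *
z=np.load('pics/top0.npz');im=z['im'];P=cloud(z['d'],z['K'],z['r'],z['t'])
s=np.load('pics/scene0.npz')
a=cv2.resize(im[220:270,366:426],None,fx=6.6,fy=6.6,interpolation=2)[:,:,::-1]
b=cv2.resize(im[170:280,165:285],None,fx=3.3,fy=3.3,interpolation=2)[:,:,::-1]
h=max(a.shape[0],b.shape[0]);pad=lambda x:np.pad(x,((0,h-x.shape[0]),(0,0),(0,0)))
cv2.imwrite('pics/crop0.png',np.hstack([pad(a),pad(b)]))
# door: z in 10-26mm near
def rect(m,name):
    p=P[m];r=cv2.minAreaRect((p[:,:2]*1000).astype(np.float32));print(name,m.sum(),r, 'zmed',np.median(p[:,2]));return r
X=P
near=lambda c,R:np.hypot(X[...,0]-c[0],X[...,1]-c[1])<R
rect(near((.572,.167),.14)&(X[...,2]>.012)&(X[...,2]<.055),'door')
rect(near((.521,-.21),.055)&(X[...,2]>.003)&(X[...,2]<.05),'plate')
rect(near((.521,-.21),.055)&(X[...,2]>.025)&(X[...,2]<.042),'block')
m=near((.572,.167),.08)&(X[...,2]>.03);print('cheek z',np.percentile(X[m][:,2],[5,50,95]),m.sum(),X[m].mean(0))
rect(m,'cheeks')
print(np.linalg.norm(P[240,400]-P[240,401]))
E
```

```text
door 6233 ((569.956787109375, 168.24276733398438), (170.24063110351562, 190.3102264404297), 22.738309860229492) zmed 0.019120868757904984
plate 675 ((520.5977783203125, -210.9647216796875), (102.08145141601562, 107.19200134277344), 54.93874740600586) zmed 0.006090588108326304
block 116 ((520.8345336914062, -213.63681030273438), (30.509380340576172, 20.027305603027344), 78.26922607421875) zmed 0.03645977185553423
cheek z [0.03326503 0.04754941 0.05206747] 273 [0.56065919 0.16590291 0.04622141]
cheeks 273 ((567.5093994140625, 167.0292205810547), (82.59062194824219, 98.30806732177734), 22.926631927490234) zmed 0.047549409393012984
0.002735708372768003
```

View pics/crop0.png

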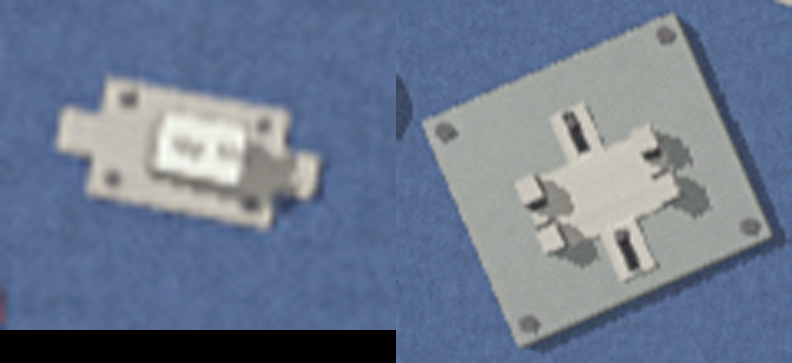

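The left crop confirms it: grey steel plate with a white block, at about (0.521,-0.213) and long axis at 78°. The door is at 22.7° yaw. Next I'll work out the tool's heading and the bracket offset.

```bash
python3 - <<'E'
from h import *
from scipy.spatial.transform import Rotation as R
s=state();q=s['tool_rot'];M=R.from_quat(np.r_[q[1:],q[0]]).as_matrix()
print(M.round(3));h=np.degrees(np.arctan2(M[1,2],M[0,2]));print('jaw heading',h)
z=np.load('pics/top0.npz');P=cloud(z['d'],z['K'],z['r'],z['t'])
a=np.radians(22.74);c=np.array([.56996,.16824])
L=np.stack([(P[...,0]-c[0])*np.cos(a)+(P[...,1]-c[1])*np.sin(a),-(P[...,0]-c[0])*np.sin(a)+(P[...,1]-c[1])*np.cos(a)],-1)*1000
m=(abs(L[...,0])<60)&(abs(L[...,1])<70)&(P[...,2]>.044)
for sgn in(1,-1):
    k=m&(sgn*L[...,1]>0); print(sgn,k.sum()); print(np.c_[L[k],P[k][:,2:]*1000].round(0).astype(int)[np.argsort(L[k][:,0])].tolist())
print(cams.camera_info('wrist'))
E
```

```text
[[-0.    -0.937  0.35 ]
 [-0.     0.35   0.937]
 [-1.     0.    -0.   ]]
jaw heading 69.50235535940485
1 107
[[-36, 38, 50], [-35, 45, 48], [-35, 35, 53], [-35, 41, 47], [-34, 47, 51], [-34, 37, 50], [-34, 43, 46], [-33, 40, 48], [-32, 35, 47], [-32, 47, 47], [-32, 42, 48], [-32, 37, 47], [-31, 48, 48], [-31, 43, 49], [-31, 38, 51], [-30, 40, 50], [-30, 36, 48], [-29, 47, 49], [-29, 42, 51], [-29, 38, 48], [-28, 45, 47], [-28, 40, 47], [-28, 35, 47], [-27, 42, 49], [-27, 37, 47], [-26, 49, 46], [-26, 44, 47], [-26, 39, 49], [-25, 40, 52], [-25, 46, 48], [-25, 36, 48], [-24, 48, 47], [-24, 43, 47], [-24, 38, 48], [-23, 45, 46], [-23, 40, 47], [-23, 35, 49], [-22, 42, 51], [-22, 47, 49], [-22, 37, 47], [-21, 44, 51], [-21, 39, 51], [-20, 41, 51], [-20, 46, 47], [-20, 37, 46], [-19, 48, 46], [-19, 43, 47], [-19, 38, 48], [-18, 45, 48], [-18, 40, 48], [-17, 48, 45], [-17, 43, 44], [-4, 38, 44], [-2, 43, 47], [-2, 39, 45], [-1, 46, 55], [-1, 45, 48], [-1, 40, 49], [0, 42, 50], [0, 38, 46], [1, 39, 50], [1, 44, 48], [1, 46, 50], [2, 35, 45], [2, 41, 49], [2, 43, 53], [2, 48, 50], [2, 37, 4
[... 1696 characters left out ...]
0], [6, -44, 45], [6, -37, 49], [6, -42, 50], [6, -47, 48], [7, -45, 51], [8, -43, 52], [8, -38, 47], [9, -48, 46], [9, -41, 48], [9, -36, 46], [9, -46, 47], [10, -44, 51], [10, -39, 47], [10, -49, 51], [11, -37, 48], [11, -47, 51], [12, -40, 49], [13, -44, 46], [13, -38, 48], [13, -48, 50], [13, -43, 48], [14, -36, 48], [14, -46, 51], [14, -41, 49], [15, -38, 47], [16, -37, 50], [16, -43, 44], [16, -41, 49], [16, -46, 47]]
{'K': array([[387.34098908,   0.        , 314.82838555],
       [  0.        , 387.34098908, 239.34341751],
       [  0.        ,   0.        ,   1.        ]]), 'rvec': array([-2.38691606, -1.65636319, -0.23152885]), 'tvec': array([-0.62514679, -0.03594884,  0.37733535])}
```

The bracket spans -36..+16 mm in door x, so it is offset by about -10 mm. That puts the slots' centre at roughly (0.5607, 0.1644). Now moving above the plate.

Emit:
play_rows --motion '[[-0.2, [0.302, -0.798, -0.03], -1.417], [-0.2, [0.302, -0.798, -0.03], -1.417], [-0.2, [0.302, -0.798, -0.03], -1.417], [-0.2, [0.302, -0.798, -0.03], -1.417], [-0.2, [0.302, -0.798, -0.03], -1.417]]'

```text
time: 1.0
tool_pos: [0.3076, 0.3501, 0.2226]
tool_rot: [0.689, -0.16, 0.688, 0.16]
contact_force: [1.5, 0.1, 0.5]
gripper_width: 0.603
```

Emit:
play_rows --motion '[[-0.2, [0.2136, -0.5636, -0.021], -0.667], [-0.2, [0.2136, -0.5636, -0.021], -0.667], [-0.2, [0.2136, -0.5636, -0.021], -0.667], [-0.2, [0.2136, -0.5636, -0.021], -0.667], [-0.2, [0.2136, -0.5636, -0.021], -0.667]]'

```text
time: 1.5
tool_pos: [0.3962, 0.1162, 0.2142]
tool_rot: [0.704, 0.074, 0.703, -0.073]
contact_force: [1.5, -0.2, 0.2]
gripper_width: 0.598
```

Emit:
play_rows --motion '[[-0.2, [0.125, -0.329, -0.012], 0], [-0.2, [0.125, -0.329, -0.012], 0], [-0.2, [0.125, -0.329, -0.012], 0], [-0.2, [0.125, -0.329, -0.012], 0], [-0.2, [0.125, -0.329, -0.012], 0]]'

```text
time: 2.0
tool_pos: [0.485, -0.1177, 0.2056]
tool_rot: [0.704, 0.072, 0.703, -0.072]
contact_force: [0.5, 0.3, 0.8]
gripper_width: 0.601
```

Emit:
play_rows --motion '[[-0.2, [0.036, -0.095, -0.005], 0], [-0.2, [0.036, -0.095, -0.005], 0], [-0.2, [0.036, -0.095, -0.005], 0]]'

```text
time: 2.3
tool_pos: [0.5213, -0.2152, 0.1994]
tool_rot: [0.703, 0.073, 0.704, -0.074]
contact_force: [-0.0, 0.8, -0.3]
gripper_width: 0.6
```

```bash
cat >> h.py <<'E'
from scipy.spatial.transform import Rotation as Rn
def tcp():
    s=state();q=s['tool_rot'];M=Rn.from_quat(np.r_[q[1:],q[0]]).as_matrix()
    return s['tool_pos'],np.degrees(np.arctan2(M[1,2],M[0,2])),s
E
python3 - <<'E'
from h import *
p,h,s=tcp();print(p,h,s['contact_force'],s['time'])
im,d,i=grab('wrist','w1')
P=cloud(d,i['K'],i['rvec'],i['tvec'])
near=np.hypot(P[...,0]-.521,P[...,1]+.213)<.06
for lo,hi in((.030,.041),(.003,.05)):
    m=near&(P[...,2]>lo)&(P[...,2]<hi);q=P[m];print(m.sum(),cv2.minAreaRect((q[:,:2]*1000).astype(np.float32)),np.median(q[:,2]))
E
```

```text
[ 0.5212578  -0.21522295  0.19940902] -11.980300107942695 [-0.04903398  0.7608151  -0.27839915] 2.3
804 ((523.5408935546875, -213.42445373535156), (29.523273468017578, 18.764358520507812), 77.83094024658203) 0.03613676317818583
3587 ((523.4249267578125, -213.75881958007812), (89.27548217773438, 39.83992385864258), 77.62120056152344) 0.004739560015777984
```

View pics/w1.png

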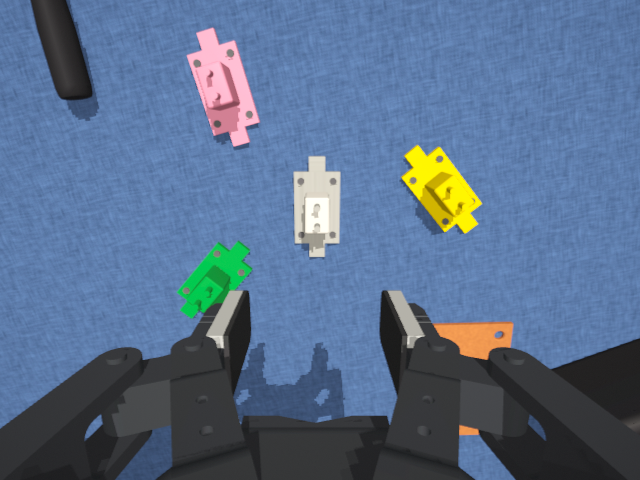

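The wrist picture shows the white-block plate at (317,205), between and ahead of the jaws. The green look-alike is at (215,280), about 56 mm aside, so the jaws clear it. Descending.

Emit:
play_rows --motion '[[-0.2, [0.0022, 0.0015, -0.05], -0.005], [-0.2, [0.0022, 0.0015, -0.1], -0.005], [-0.2, [0.0022, 0.0015, -0.14], -0.005], [-0.2, [0.0022, 0.0015, -0.17], -0.005], [-0.2, [0.0022, 0.0015, -0.187], -0.005]]'

```text
time: 2.85
tool_pos: [0.5206, -0.2065, 0.0102]
tool_rot: [0.702, 0.074, 0.705, -0.073]
contact_force: [-0.9, 0.4, -0.5]
gripper_width: 0.6
```

Emit:
play_rows --motion '[[0.6, [0, 0, 0], 0], [0.8, [0, 0, 0], 0], [0.8, [0, 0, 0], 0], [0.8, [0, 0, 0], 0], [0.8, [0, 0, 0], 0]]'

```text
time: 3.35
tool_pos: [0.5236, -0.2093, 0.0146]
tool_rot: [0.704, 0.074, 0.703, -0.074]
contact_force: [-0.7, 0.2, 2.2]
gripper_width: 0.217
```

Emit:
play_rows --motion '[[0.8, [0, 0, 0], 0], [0.8, [0, 0, 0], 0], [0.8, [0, 0, 0], 0]]'

```text
time: 3.65
tool_pos: [0.5236, -0.2093, 0.0146]
tool_rot: [0.704, 0.074, 0.703, -0.074]
contact_force: [-1.1, 2.1, 6.1]
gripper_width: 0.22
```

Emit:
play_rows --motion '[[1, [0, 0, 0.01], 0], [1, [0, 0, 0.04], 0], [1, [0, 0, 0.08], 0], [1, [0, 0, 0.12], 0], [1, [0, 0, 0.12], 0]]'

```text
time: 4.15
tool_pos: [0.5265, -0.2112, 0.141]
tool_rot: [0.707, 0.072, 0.699, -0.076]
contact_force: [1.1, -0.0, -0.9]
gripper_width: 0.22
```

```bash
python3 - <<'E'
from h import *
p,h,s=tcp();print(p,h,s['contact_force'],s['gripper_width'])
grab('wrist','w2')
E
```

```text
[ 0.52654947 -0.21121137  0.14095882] -11.977162242309754 [ 1.11700986 -0.04284674 -0.94943399] 0.22008960060854338
```

View pics/w2.png

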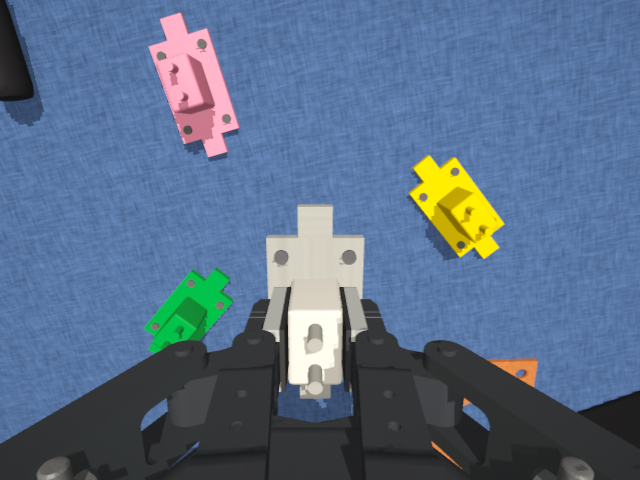

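Plate held firmly and square, both pins upright at (315,340) and (315,380), ear visible at (315,220). Carrying it to above the bracket.

Emit:
play_rows --motion '[[1, [0.004, 0.048, 0], 0.13], [1, [0.0085, 0.095, 0], 0.26], [1, [0.0125, 0.14, 0], 0.39], [1, [0.017, 0.188, 0], 0.52], [1, [0.021, 0.235, 0], 0.608]]'

```text
time: 4.7
tool_pos: [0.5422, 0.0279, 0.1312]
tool_rot: [0.692, -0.141, 0.694, 0.142]
contact_force: [1.6, -0.2, -1.7]
gripper_width: 0.22
```

Emit:
play_rows --motion '[[1, [0.0045, 0.045, 0], 0], [1, [0.009, 0.09, 0], 0], [1, [0.0115, 0.13, 0], 0], [1, [0.012, 0.14, 0], 0], [1, [0.012, 0.14, 0], 0]]'

```text
time: 5.2
tool_pos: [0.5545, 0.167, 0.1313]
tool_rot: [0.692, -0.141, 0.694, 0.141]
contact_force: [-0.1, -1.0, -1.8]
gripper_width: 0.217
```

Emit:
play_rows --motion '[[1, [0, 0, 0], 0], [1, [0, 0, 0], 0], [1, [0, 0, 0], 0]]'

```text
time: 5.5
tool_pos: [0.5558, 0.1646, 0.1331]
tool_rot: [0.693, -0.14, 0.693, 0.139]
contact_force: [0.0, 1.1, -2.1]
gripper_width: 0.218
```

```bash
python3 - <<'E'
from h import *
p,h,s=tcp();print(p,h,s['contact_force'],s['gripper_width'])
im,d,i=grab('wrist','w3')
P=cloud(d,i['K'],i['rvec'],i['tvec'])
print(P[240:300:10,315].round(4).tolist())
E
```

```text
[0.55579451 0.16462415 0.13307908] 22.7458912707286 [ 0.04321217  1.10327118 -2.10585545] 0.21787721865875614
[[0.5464, 0.1884, 0.1229], [0.5481, 0.1843, 0.1226], [0.5498, 0.1802, 0.1221], [0.5515, 0.1761, 0.1223], [0.5527, 0.1732, 0.1256], [0.5526, 0.1735, 0.1367]]
```

View pics/w3.png

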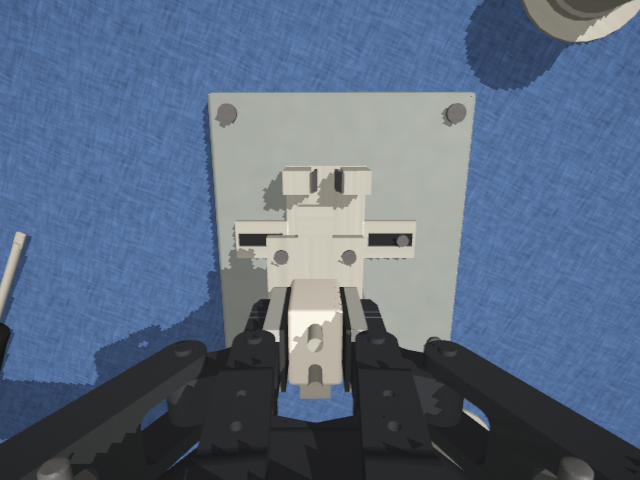

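The far cheek shows at (327,180) with its slot between the dark clips at (327,180). The held plate's ear is at (315,220). Measuring both in this one picture.

```bash
python3 - <<'E'
from h import *
z=np.load('pics/w3.npz');P=cloud(z['d'],z['K'],z['r'],z['t'])
a=np.radians(22.74);T=np.array([.5558,.1646])
def loc(p):
    x=p[...,0]-T[0];y=p[...,1]-T[1];return np.stack([x*np.cos(a)+y*np.sin(a),-x*np.sin(a)+y*np.cos(a),p[...,2]],-1)*1000
L=loc(P); v,u=np.mgrid[0:480,0:640]
m=(L[...,2]>115)&(L[...,2]<125)&(v<300)
q=L[m];print('plate',m.sum(),q.min(0),q.max(0),np.median(q[:,2]))
for y0 in range(4,56,4):
    k=q[(q[:,1]>=y0)&(q[:,1]<y0+4)]
    if len(k):print(y0,np.percentile(k[:,0],[1,99]).round(1),k[:,0].mean().round(2))
print('yrange',np.percentile(q[abs(q[:,0])<6][:,1],[1,99.5]))
m=(L[...,2]>44)&(L[...,2]<53)&(v<260)&(abs(L[...,0])<60)
q=L[m];print('cheek',m.sum(),np.percentile(q,[1,50,99],0).round(1).tolist())
h,e=np.histogram(q[:,0],np.arange(-35,40,1));print(list(zip(e.astype(int).tolist(),h.tolist())))
m=(L[...,2]>14)&(L[...,2]<21)&(v<300);q=L[m]
print('door',cv2.minAreaRect(q[:,:2].astype(np.float32)),np.percentile(q,[.5,50,99.5],0).round(1).tolist())
im=z['im'];cv2.imwrite('pics/c3.png',cv2.resize(im[150:300,230:410],None,fx=4,fy=4,interpolation=2)[:,:,::-1])
E
```

```text
plate 5737 [-19.84705397  -0.43769618 117.0915754 ] [ 20.32077185  39.73129852 124.99700587] 122.67153319185104
4 [-19.4  20. ] 0.53
8 [-19.5  19.9] 0.11
12 [-19.4  20. ] 0.15
16 [-19.3  19.6] 0.35
20 [-19.3  19.8] 0.08
24 [-19.3  20. ] 0.4
28 [-6.4  7. ] 0.21
32 [-6.7  6.9] 0.2
36 [-6.7  6.9] 0.09
yrange [ 9.01493088 39.52471846]
cheek 1521 [[-18.4, 32.2, 44.3], [14.7, 39.3, 47.3], [32.7, 45.9, 48.7]]
[(-35, 0), (-34, 0), (-33, 0), (-32, 0), (-31, 0), (-30, 0), (-29, 0), (-28, 0), (-27, 0), (-26, 0), (-25, 0), (-24, 0), (-23, 0), (-22, 0), (-21, 0), (-20, 0), (-19, 39), (-18, 45), (-17, 32), (-16, 45), (-15, 47), (-14, 33), (-13, 40), (-12, 48), (-11, 42), (-10, 31), (-9, 46), (-8, 49), (-7, 25), (-6, 47), (-5, 48), (-4, 42), (-3, 32), (-2, 43), (-1, 21), (0, 0), (1, 0), (2, 0), (3, 0), (4, 0), (5, 0), (6, 0), (7, 0), (8, 0), (9, 0), (10, 0), (11, 0), (12, 0), (13, 0), (14, 19), (15, 43), (16, 42), (17, 33), (18, 45), (19, 45), (20, 36), (21, 40), (22, 47), (23, 39), (24, 39), (25, 42), (26, 42), (27, 40), (28, 42), (29, 45), (30, 40), (31, 44), (32, 40), (33, 3), (34, 0), (35, 0), (36, 0), (37, 0), (38, 0)]
door ((-17.938629150390625, 12.205978393554688), (441.53045654296875, 176.00372314453125), 13.621437072753906) [[-216.5, -48.3, 14.5], [32.0, 45.9, 17.3], [151.8, 137.1, 20.9]]
```

View pics/c3.png

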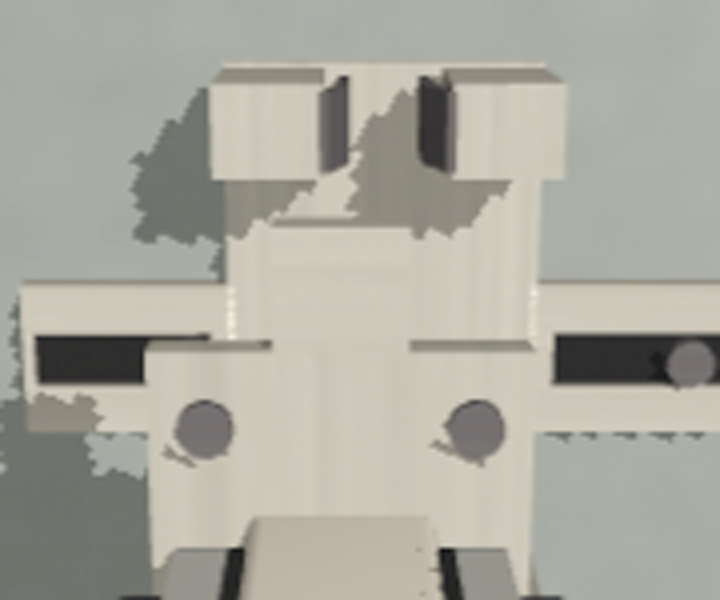

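Plate-to-slot error: +6.8 mm in door x and +2.3 mm in door y. Shifting by that and stopping just above the cheeks for another look.

Emit:
play_rows --motion '[[1, [0.003, 0.002, -0.01], 0], [1, [0.005, 0.0046, -0.025], 0], [1, [0.005, 0.0046, -0.04], 0], [1, [0.005, 0.0046, -0.05], 0], [1, [0.005, 0.0046, -0.055], 0]]'

```text
time: 6.05
tool_pos: [0.5593, 0.1704, 0.0756]
tool_rot: [0.692, -0.14, 0.694, 0.14]
contact_force: [-0.5, 0.1, -1.7]
gripper_width: 0.218
```

Emit:
play_rows --motion '[[1, [0, 0, 0], 0], [1, [0, 0, 0], 0], [1, [0, 0, 0], 0]]'

```text
time: 6.35
tool_pos: [0.5614, 0.1708, 0.0792]
tool_rot: [0.694, -0.14, 0.693, 0.14]
contact_force: [-0.4, 0.7, -2.2]
gripper_width: 0.222
```

```bash
cat > meas.py <<'E'
from h import *
import sys
n=sys.argv[1]
p,h,s=tcp();print(p.round(4),h,s['contact_force'].round(1),s['time'])
im,d,i=grab('wrist',n)
P=cloud(d,i['K'],i['rvec'],i['tvec']);a=np.radians(22.74);T=p
x=P[...,0]-T[0];y=P[...,1]-T[1];L=np.stack([x*np.cos(a)+y*np.sin(a),-x*np.sin(a)+y*np.cos(a),P[...,2]],-1)*1000
v,u=np.mgrid[0:480,0:640]
zt=(T[2]-.0105)*1000
m=(abs(L[...,2]-zt)<5)&(v<330)&(abs(L[...,0])<25)&(L[...,1]<48);q=L[m]
for y0 in range(8,48,4):
    k=q[(q[:,1]>=y0)&(q[:,1]<y0+4)]
    if len(k)>10:print(y0,np.percentile(k[:,0],[1,99]).round(1),np.median(k[:,2]).round(1))
k=q[abs(q[:,0])<6];print('ear end',np.percentile(k[:,1],99.5))
m=(L[...,2]>44)&(L[...,2]<53)&(v<300)&(abs(L[...,0])<60)&(L[...,1]>25);q=L[m]
hh,e=np.histogram(q[:,0],np.arange(-35,40,1));print([(int(a),int(b)) for a,b in zip(e,hh) if b])
print('cheek',np.percentile(q,[.5,50,99.5],0).round(1).tolist())
# cheek outlines
for lo,hi in((-30,-8),(8,30)):
    k=q[(q[:,0]>lo)&(q[:,0]<hi)]; 
    if len(k)>20: print('half',cv2.minAreaRect(k[:,:2].astype(np.float32)))
cv2.imwrite('pics/'+n+'c.png',cv2.resize(im[120:330,210:430],None,fx=2.8,fy=2.8,interpolation=2)[:,:,::-1])
E
python3 meas.py w4
```

```text
[0.5614 0.1708 0.0792] 22.86348952214114 [-0.4  0.7 -2.2] 6.35
8 [-19.3  19.8] 68.8
12 [-19.4  19.8] 68.8
16 [-19.4  19.7] 69.0
20 [-19.4  19.8] 68.9
24 [-19.4  19.8] 68.6
28 [-6.5  6.9] 68.8
32 [-6.8  6.9] 68.9
36 [-6.8  6.8] 68.6
ear end 39.43472345876334
[(-27, 28), (-26, 69), (-25, 67), (-24, 68), (-23, 67), (-22, 70), (-21, 66), (-20, 73), (-19, 67), (-18, 69), (-17, 68), (-16, 72), (-15, 72), (-14, 70), (-13, 64), (-12, 68), (-11, 73), (-10, 69), (-9, 55), (-8, 4), (6, 9), (7, 25), (8, 55), (9, 74), (10, 77), (11, 69), (12, 67), (13, 68), (14, 72), (15, 73), (16, 69), (17, 69), (18, 69), (19, 71), (20, 67), (21, 72), (22, 70), (23, 72), (24, 68), (25, 36)]
cheek [[-26.2, 28.3, 44.3], [-7.8, 35.8, 47.2], [25.4, 42.5, 48.8]]
half ((-17.35586166381836, 35.40911102294922), (14.33659553527832, 18.400951385498047), 88.88945770263672)
half ((16.881364822387695, 35.34597396850586), (17.54494285583496, 14.377339363098145), 0.011266937479376793)
```

View pics/w4c.png

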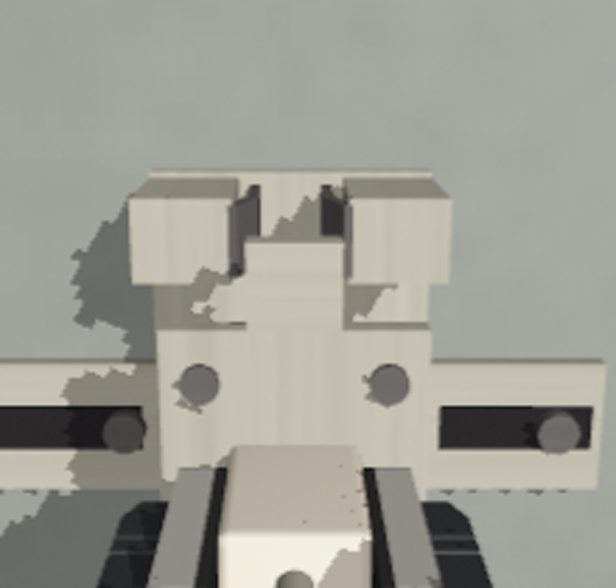

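Now centred within 0.5 mm in x, and 1 mm in y needs taking off. Descending in small steps while watching the force.

Emit:
play_rows --motion '[[1, [0, -0.001, -0.004], 0], [1, [0, -0.0011, -0.008], 0], [1, [0, -0.0011, -0.012], 0], [1, [0, -0.0011, -0.013], 0], [1, [0, -0.0011, -0.013], 0]]'

```text
time: 6.9
tool_pos: [0.5604, 0.1695, 0.0647]
tool_rot: [0.693, -0.14, 0.693, 0.14]
contact_force: [0.0, 0.4, -2.4]
gripper_width: 0.221
```

Emit:
play_rows --motion '[[1, [0, 0, -0.001], 0], [1, [0, 0, -0.002], 0], [1, [0, 0, -0.003], 0], [1, [0, 0, -0.004], 0], [1, [0, 0, -0.004], 0]]'

```text
time: 7.4
tool_pos: [0.5607, 0.1695, 0.0611]
tool_rot: [0.693, -0.14, 0.693, 0.14]
contact_force: [-0.2, -0.2, -1.9]
gripper_width: 0.216
```

```bash
python3 meas.py w5
```

```text
[0.5607 0.1695 0.0611] 22.86003415507634 [-0.2 -0.2 -1.9] 7.4
8 [-19.4  19.8] 50.8
12 [-19.4  19.9] 50.7
16 [-19.4  19.6] 51.0
20 [-19.4  19.7] 50.8
24 [-19.4  19.8] 50.5
28 [-24.4  24.4] 47.8
32 [-24.4  24.4] 47.6
36 [-24.5  24.5] 47.6
40 [-24.6  24.6] 47.2
ear end 39.47680967755116
[(-26, 25), (-25, 75), (-24, 89), (-23, 83), (-22, 88), (-21, 82), (-20, 101), (-19, 90), (-18, 104), (-17, 100), (-16, 99), (-15, 96), (-14, 109), (-13, 88), (-12, 109), (-11, 88), (-10, 113), (-9, 82), (-8, 88), (-7, 97), (-6, 73), (-5, 110), (-4, 74), (-3, 109), (-2, 73), (-1, 110), (0, 73), (1, 98), (2, 85), (3, 90), (4, 93), (5, 83), (6, 98), (7, 15), (8, 83), (9, 88), (10, 99), (11, 104), (12, 94), (13, 103), (14, 95), (15, 104), (16, 95), (17, 103), (18, 99), (19, 104), (20, 87), (21, 88), (22, 87), (23, 84), (24, 83), (25, 87), (26, 59)]
cheek [[-25.0, 25.1, 44.5], [0.4, 34.9, 47.6], [26.4, 43.3, 52.0]]
half ((-16.72125244140625, 34.219329833984375), (18.428260803222656, 17.190536499023438), 89.94982147216797)
half ((17.525875091552734, 34.25057601928711), (18.432567596435547, 18.759225845336914), 89.8297119140625)
```

View pics/w5c.png

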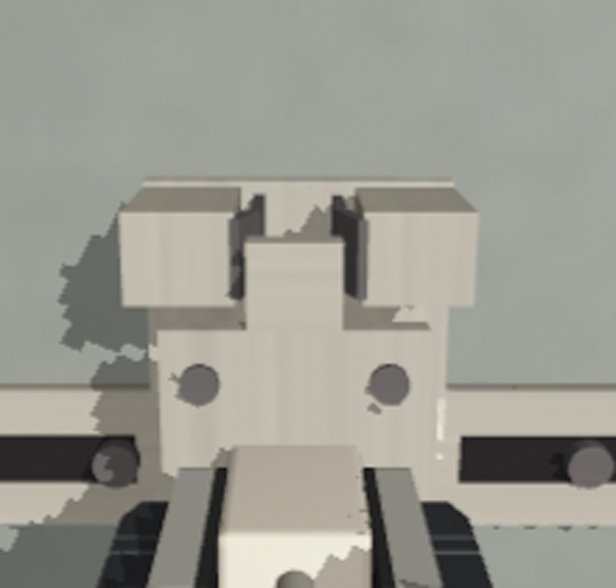

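Ears are about 2 mm inside the mouths, centred within 0.5 mm. Correcting +0.5 mm in door x and pushing gently.

Emit:
play_rows --motion '[[1, [0.0005, 0.0002, -0.001], 0], [1, [0.0005, 0.0002, -0.002], 0], [1, [0.0005, 0.0002, -0.003], 0], [1, [0.0005, 0.0002, -0.004], 0], [1, [0.0005, 0.0002, -0.005], 0]]'

```text
time: 7.95
tool_pos: [0.5614, 0.1697, 0.057]
tool_rot: [0.693, -0.14, 0.693, 0.14]
contact_force: [-2.9, -1.1, 4.3]
gripper_width: 0.216
```

Emit:
play_rows --motion '[[1, [0, 0, -0.001], 0], [1, [0, 0, -0.002], 0], [1, [0, 0, -0.003], 0], [1, [0, 0, -0.003], 0], [1, [0, 0, -0.003], 0]]'

```text
time: 8.45
tool_pos: [0.562, 0.1698, 0.055]
tool_rot: [0.693, -0.14, 0.693, 0.14]
contact_force: [-3.2, -1.1, 8.1]
gripper_width: 0.221
```

Emit:
play_rows --motion '[[1, [-0.0008, -0.0003, -0.001], 0], [1, [-0.0008, -0.0003, -0.002], 0], [1, [-0.0008, -0.0003, -0.003], 0], [1, [-0.0008, -0.0003, -0.004], 0], [1, [-0.0008, -0.0003, -0.004], 0]]'

```text
time: 8.95
tool_pos: [0.5617, 0.1694, 0.0509]
tool_rot: [0.694, -0.14, 0.692, 0.14]
contact_force: [-1.4, -1.4, 5.0]
gripper_width: 0.222
```

```bash
python3 meas.py w6
```

```text
[0.5617 0.1694 0.0509] 22.869572810945773 [-1.4 -1.4  5. ] 8.95
8 [-19.2  19.8] 40.6
12 [-19.4  19.9] 40.5
16 [-19.3  19.8] 40.8
20 [-19.4  19.7] 40.6
24 [-19.2  19.8] 40.3
28 [-8.8  8.9] 40.5
32 [-9.3  9.1] 40.6
36 [-9.2  9.1] 40.5
40 [-24.6  24.3] 41.0
44 [-22.8  24.5] 40.9
ear end 39.43141042852511
[(-27, 12), (-26, 98), (-25, 97), (-24, 101), (-23, 97), (-22, 97), (-21, 100), (-20, 92), (-19, 99), (-18, 101), (-17, 97), (-16, 96), (-15, 98), (-14, 99), (-13, 96), (-12, 101), (-11, 88), (-10, 101), (-9, 44), (8, 15), (9, 99), (10, 99), (11, 101), (12, 93), (13, 101), (14, 98), (15, 97), (16, 98), (17, 97), (18, 97), (19, 97), (20, 100), (21, 93), (22, 101), (23, 101), (24, 95), (25, 78)]
cheek [[-26.0, 29.6, 44.2], [-8.9, 37.1, 47.2], [25.6, 43.9, 48.9]]
half ((-17.179462432861328, 36.669681549072266), (14.599594116210938, 18.14908218383789), 89.96621704101562)
half ((17.296775817871094, 36.740848541259766), (17.313297271728516, 14.618422508239746), 0.4848164916038513)
```

View pics/w6c.png

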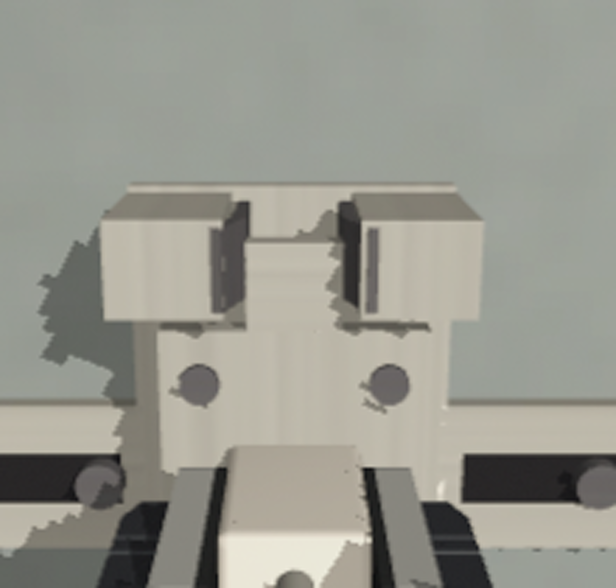

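Ears have entered between the clips, underside at about 35.5 mm and fairly level. 13.5 mm to go at around 5-8 N.

Emit:
play_rows --motion '[[1, [-0.0003, -0.0001, -0.0015], 0], [1, [-0.0003, -0.0001, -0.003], 0], [1, [-0.0003, -0.0001, -0.0045], 0], [1, [-0.0003, -0.0001, -0.006], 0], [1, [-0.0003, -0.0001, -0.006], 0]]'

```text
time: 9.5
tool_pos: [0.5616, 0.1694, 0.045]
tool_rot: [0.694, -0.14, 0.692, 0.14]
contact_force: [-2.3, -1.2, 5.8]
gripper_width: 0.22
```

Emit:
play_rows --motion '[[1, [0, 0, -0.001], 0], [1, [0, 0, -0.002], 0], [1, [0, 0, -0.003], 0], [1, [0, 0, -0.004], 0], [1, [0, 0, -0.004], 0]]'

```text
time: 10.0
tool_pos: [0.5617, 0.1694, 0.0411]
tool_rot: [0.694, -0.14, 0.692, 0.14]
contact_force: [-1.8, -1.2, 5.5]
gripper_width: 0.22
```

Force is steady. Continuing in smaller steps until the floor is felt.

Emit:
play_rows --motion '[[1, [0, 0, -0.0007], 0], [1, [0, 0, -0.0014], 0], [1, [0, 0, -0.002], 0], [1, [0, 0, -0.0025], 0], [1, [0, 0, -0.0025], 0]]'

```text
time: 10.5
tool_pos: [0.5617, 0.1695, 0.0387]
tool_rot: [0.694, -0.14, 0.692, 0.14]
contact_force: [-1.6, -1.4, 6.4]
gripper_width: 0.22
```

Emit:
play_rows --motion '[[1, [0, 0, -0.0004], 0], [1, [0, 0, -0.0008], 0], [1, [0, 0, -0.0008], 0]]'

```text
time: 10.8
tool_pos: [0.5617, 0.1695, 0.0379]
tool_rot: [0.694, -0.14, 0.692, 0.14]
contact_force: [-1.9, -1.0, 6.6]
gripper_width: 0.218
```

Emit:
play_rows --motion '[[1, [0, 0, -0.0005], 0], [1, [0, 0, -0.0005], 0]]'

```text
time: 11.0
tool_pos: [0.5617, 0.1695, 0.0374]
tool_rot: [0.694, -0.14, 0.692, 0.14]
contact_force: [-1.6, -0.5, 5.8]
gripper_width: 0.223
```

Emit:
play_rows --motion '[[1, [0, 0, -0.0005], 0], [1, [0, 0, -0.0005], 0]]'

```text
time: 11.2
tool_pos: [0.5617, 0.1695, 0.0369]
tool_rot: [0.694, -0.14, 0.692, 0.14]
contact_force: [-1.3, -0.5, 5.8]
gripper_width: 0.22
```

Emit:
play_rows --motion '[[1, [0, 0, -0.0005], 0], [1, [0, 0, -0.0005], 0]]'

```text
time: 11.4
tool_pos: [0.5618, 0.1695, 0.0366]
tool_rot: [0.694, -0.14, 0.692, 0.14]
contact_force: [-1.1, -0.9, 7.6]
gripper_width: 0.217
```

Emit:
play_rows --motion '[[1, [0, 0, -0.0005], 0], [1, [0, 0, -0.0005], 0]]'

```text
time: 11.6
tool_pos: [0.5618, 0.1695, 0.0366]
tool_rot: [0.694, -0.14, 0.692, 0.14]
contact_force: [-2.7, -0.9, 10.8]
gripper_width: 0.219
```

Emit:
play_rows --motion '[[1, [0, 0, -0.0005], 0], [1, [0, 0, -0.0005], 0]]'

```text
time: 11.8
tool_pos: [0.5618, 0.1695, 0.0366]
tool_rot: [0.694, -0.14, 0.692, 0.14]
contact_force: [-4.8, -0.4, 12.6]
gripper_width: 0.219
```

```bash
python3 meas.py w7
```

```text
[0.5618 0.1695 0.0366] 22.86774822616033 [-4.8 -0.4 12.6] 11.8
8 [-24.   24.2] 26.2
12 [-24.3  24.4] 26.1
16 [-23.9  24.2] 26.4
20 [-24.   23.6] 26.2
24 [-10.5   9.9] 26.1
28 [-6.7  6.9] 26.2
32 [-6.8  6.8] 26.2
36 [-6.8  7. ] 26.0
40 [-24.3  24.3] 23.5
44 [-24.8  24.4] 21.6
ear end 44.4769542908986
[(-27, 38), (-26, 118), (-25, 110), (-24, 120), (-23, 110), (-22, 118), (-21, 112), (-20, 126), (-19, 105), (-18, 122), (-17, 111), (-16, 120), (-15, 113), (-14, 118), (-13, 113), (-12, 117), (-11, 112), (-10, 121), (-9, 35), (8, 22), (9, 125), (10, 117), (11, 116), (12, 116), (13, 116), (14, 113), (15, 120), (16, 115), (17, 118), (18, 115), (19, 115), (20, 114), (21, 119), (22, 116), (23, 117), (24, 116), (25, 76)]
cheek [[-26.2, 29.9, 44.1], [-9.1, 37.2, 47.2], [25.5, 43.9, 48.9]]
half ((-17.29595184326172, 36.79869079589844), (14.267504692077637, 18.27828025817871), 89.98188781738281)
half ((17.119094848632812, 36.856834411621094), (17.299686431884766, 14.369650840759277), 0.1304224282503128)
```

View pics/w7c.png

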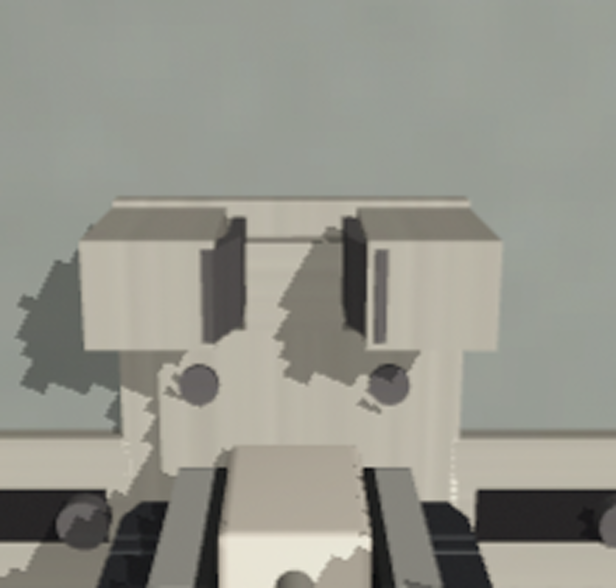

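TCP stopped at 0.0366 while the force rises, so the floor is reached. Plate top reads 26.2 mm where the 48 mm cheek reads 47.2, so it is really about 27, which is home. One small extra press to seat it, then ease off and open just enough.

Emit:
play_rows --motion '[[1, [0, 0, -0.0007], 0], [1, [0, 0, -0.0014], 0], [1, [0, 0, -0.0014], 0]]'

```text
time: 12.15
tool_pos: [0.5618, 0.1695, 0.0365]
tool_rot: [0.694, -0.14, 0.692, 0.14]
contact_force: [-9.2, -2.1, 20.8]
gripper_width: 0.224
```

Emit:
play_rows --motion '[[0.2, [0, 0, 0.0015], 0], [0.0, [0, 0, 0.0025], 0], [0.0, [0, 0, 0.003], 0], [0.0, [0, 0, 0.003], 0], [0.0, [0, 0, 0.003], 0]]'

```text
time: 12.65
tool_pos: [0.5599, 0.1693, 0.0346]
tool_rot: [0.693, -0.14, 0.693, 0.14]
contact_force: [0.1, -0.8, -0.5]
gripper_width: 0.499
```

Emit:
play_rows --motion '[[0.0, [0, 0, 0.015], 0], [0.0, [0, 0, 0.04], 0], [0.0, [0, 0, 0.08], 0], [0.0, [0, 0, 0.12], 0], [0.0, [0, 0, 0.12], 0]]'

```text
time: 13.15
tool_pos: [0.5647, 0.1702, 0.1642]
tool_rot: [0.698, -0.14, 0.688, 0.14]
contact_force: [1.0, 0.3, 1.4]
gripper_width: 0.503
```

Emit:
play_rows --motion '[[0.0, [0.018, -0.045, 0.02], 0], [0.0, [0.023, -0.057, 0.02], 0], [0.0, [0.023, -0.057, 0.02], 0], [0.0, [0.023, -0.057, 0.02], 0]]'

```text
time: 13.55
tool_pos: [0.5827, 0.1124, 0.1744]
tool_rot: [0.693, -0.14, 0.694, 0.14]
contact_force: [0.3, 0.3, 0.5]
gripper_width: 0.502
```

```bash
python3 - <<'E'
from h import *
p,h,s=tcp();print(p.round(4),s['contact_force'].round(1),s['time'],s['gripper_width'])
im,d,i=grab('wrist','w8');P=cloud(d,i['K'],i['rvec'],i['tvec'])
a=np.radians(22.74);T=(.5607,.1644)
x=P[...,0]-T[0];y=P[...,1]-T[1];L=np.stack([x*np.cos(a)+y*np.sin(a),-x*np.sin(a)+y*np.cos(a),P[...,2]],-1)*1000
def st(n,m):
    q=L[m];print(n,m.sum(),q.mean(0).round(1) if m.sum() else '',np.median(q[:,2]).round(2) if m.sum() else '')
X,Y,Z=L[...,0],L[...,1],L[...,2]
for sy in(1,-1):
    st('ear %d'%sy,(abs(X)<4)&(abs(sy*Y-40)<4)&(Z<48)&(Z>10))
    st('body %d'%sy,(abs(X)<15)&(abs(sy*Y-26)<4)&(Z<48)&(Z>10))
    st('cheek %d'%sy,(abs(abs(X)-20)<4)&(abs(sy*Y-42)<4)&(Z<56)&(Z>10))
for sx in(1,-1): st('side %d'%sx,(abs(sx*X-16)<2)&(abs(Y)<25)&(Z<48)&(Z>10))
st('block',(abs(X)<7)&(abs(Y)<14)&(Z<62)&(Z>50))
grab('scene','s8')
E
```

```text
[0.5827 0.1124 0.1744] [0.3 0.3 0.5] 13.55 0.502285419893346
ear 1 132 [ 0.1 39.8 26.2] 26.27
body 1 497 [-0.  26.2 26.4] 26.38
cheek 1 303 [ 1.3 42.1 47.2] 47.18
ear -1 113 [ -0.2 -40.   26.4] 26.34
body -1 436 [  0.2 -25.9  26.6] 26.48
cheek -1 242 [  1.7 -42.1  47.2] 47.22
side 1 382 [16.   1.2 26.6] 26.46
side -1 355 [-15.9   0.5  25.6] 26.1
block 827 [-0.3  0.4 58.2] 58.18
```

View pics/w8.png

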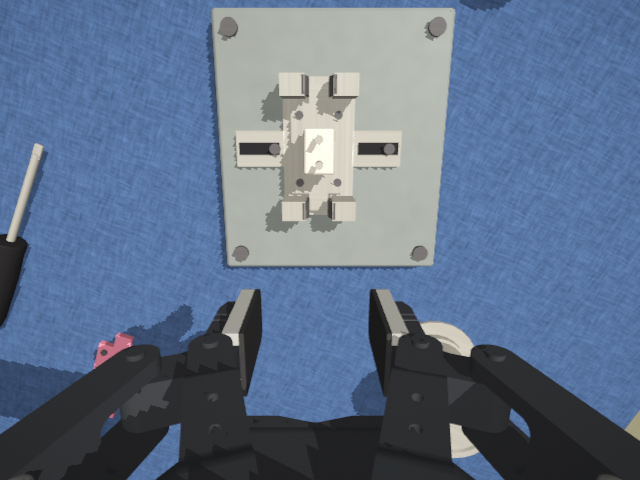

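View pics/s8.png

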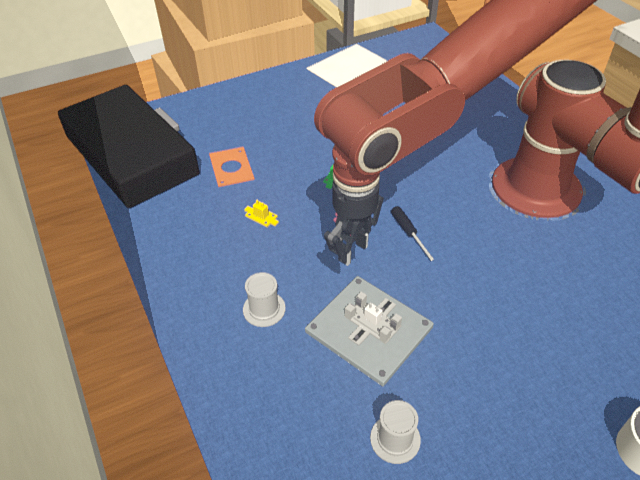

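```bash
python3 - <<'E'
from h import *
z=np.load('pics/w8.npz');P=cloud(z['d'],z['K'],z['r'],z['t'])
a=np.radians(22.74);T=(.5607,.1644)
x=P[...,0]-T[0];y=P[...,1]-T[1];X,Y,Z=[k*1000 for k in(x*np.cos(a)+y*np.sin(a),-x*np.sin(a)+y*np.cos(a),P[...,2])]
def f(n,m):
    A=np.c_[X[m],Y[m],np.ones(m.sum())];c=np.linalg.lstsq(A,Z[m],rcond=None)[0];print(n,m.sum(),np.degrees(c[:2]).round(2),c[2].round(2),(Z[m]-A@c).std().round(2))
f('plate',(abs(X)<17)&(abs(Y)<40)&(Z>24)&(Z<29)&((abs(X)>12)&(abs(Y)<30)|(abs(Y)>18)&(abs(X)<5)))
f('door',(abs(X)<60)&(abs(Y)<75)&(Z>14)&(Z<19.5)&((abs(X)>45)|(abs(Y)>55)))
f('cheeks',(Z>45)&(Z<50)&(abs(abs(Y)-42)<6)&(abs(abs(X)-19)<6))
for s in(1,-1):
    m=(abs(s*X-23)<1.5)&(abs(Y)<30)&(abs(Y)>14)&(Z>10)&(Z<40);print('floor',s,m.sum(),np.median(Z[m]))
E
```

```text
plate 1807 [ 0.48 -0.07] 26.4 0.79
door 13382 [0.03 0.01] 17.27 0.72
cheeks 1204 [0.05 0.01] 47.25 0.71
floor 1 151 22.20371169691323
floor -1 145 20.69381902279043
```

The height matches home, but the plate reads 0.5° of tilt, and the last picture may have been taken before the arm settled. Letting it settle and re-measuring.

Emit:
play_rows --motion '[[0.0, [0, 0, 0], 0], [0.0, [0, 0, 0], 0], [0.0, [0, 0, 0], 0], [0.0, [0, 0, 0], 0], [0.0, [0, 0, 0], 0]]'

```text
time: 14.15
tool_pos: [0.5832, 0.1124, 0.1751]
tool_rot: [0.693, -0.14, 0.693, 0.14]
contact_force: [0.2, -0.4, -0.7]
gripper_width: 0.497
```

```bash
cat > tilt.py <<'E'
from h import *
p,h,s=tcp();print(p.round(4),h,s['time'],abs(s['joint_vel']).max())
im,d,i=grab('wrist','w9');P=cloud(d,i['K'],i['rvec'],i['tvec'])
a=np.radians(22.74);T=np.array([.5607,.1644])
R=np.array([[np.cos(a),np.sin(a)],[-np.sin(a),np.cos(a)]])
def go(T):
    q=(P[...,:2]-T)@R.T*1000;return q[...,0],q[...,1],P[...,2]*1000
X,Y,Z=go(T)
m=(abs(X)<12)&(abs(Y)<20)&(Z>55.5)&(Z<60);r=cv2.minAreaRect(np.c_[X[m],Y[m]].astype(np.float32));print('block',m.sum(),r)
m=(abs(X)<45)&(abs(abs(Y)-42)<9)&(Z>45)&(Z<50);r2=cv2.minAreaRect(np.c_[X[m],Y[m]].astype(np.float32));print('cheeks',r2)
T=T+R.T@np.array(r2[0])/1000;print('bracket',T);X,Y,Z=go(T)
def f(n,m):
    A=np.c_[X[m],Y[m],np.ones(m.sum())];c=np.linalg.lstsq(A,Z[m],rcond=None)[0];print(n,m.sum(),np.degrees(c[:2]).round(2),c[2].round(2),(Z[m]-A@c).std().round(2))
f('plate',(Z>24)&(Z<29)&((abs(X)>12)&(abs(X)<18)&(abs(Y)<28)|(abs(Y)>18)&(abs(Y)<43)&(abs(X)<5)))
f('door',(abs(X)<60)&(abs(Y)<75)&(Z>14)&(Z<19.5)&((abs(X)>45)|(abs(Y)>55)))
f('block',(abs(X)<8)&(abs(Y)<13)&(Z>55)&(Z<60))
f('cheeks',(Z>45)&(Z<50)&(abs(abs(Y)-42)<6)&(abs(abs(X)-19)<6))
E
python3 tilt.py
```

```text
[0.5832 0.1124 0.1751] 22.872824466286612 14.15 0.002746836672579778
block 1228 ((2.539679527282715, -1.5253477096557617), (29.707395553588867, 18.69075584411621), 89.6207504272461)
cheeks ((2.743898391723633, -1.0321464538574219), (51.99583053588867, 98.2943344116211), 0.1694532334804535)
bracket [0.56362959 0.16450874]
plate 2192 [0.02 0.  ] 26.4 0.8
door 13300 [0.03 0.02] 17.27 0.73
block 848 [-0.21  0.02] 58.26 0.71
cheeks 1283 [-0.04  0.01] 47.24 0.69
```

Settled reading: the plate is level with the door (0.02° against 0.03°). The plate top is 9.1 mm above the door (9.0 expected) and the block top 41.0 mm (41.0 expected), so it is home. The gripper is clear, so I'm handing in.

```bash
python3 -c "
from plant import workorder,state
print(state()['time'],workorder.job_done())"
```

```text
the job is handed in; nothing more can be done
14.2 None
```

The plate is fitted in the bracket, fully home and flat, and I handed the job in at 14.2 s with the gripper open and clear.

I gripped the grey plate by its white ceramic block and found the bracket offset by about -10 mm in the door's x. Both ears went down between the clips at 4–8 N. I felt the floor stop the plate, pressed once to about 21 N (23 N with the sideways part), then let go.

**Last checks (settled wrist picture):**

| Check | Measured | Expected |
|---|---|---|
| Plate top above door surface | 9.1 mm | 9.0 mm |
| Block top above door surface | 41.0 mm | 41.0 mm |
| Plate tilt | 0.02° | 0.03° (the door's own reading) |
| Block off the bracket centre | about 0.2 mm in x, 0.5 mm in y | 0 mm |

**Disagreements:**
- An earlier picture, taken before the arm had settled and with a misplaced mask, showed 0.5° of tilt. The settled picture did not.
- The top and wrist cameras placed the bracket about 3 mm apart, so I steered by the wrist camera.

I touched none of the other parts. The last pictures showed both burner cans, the gasket, the screwdriver and the yellow look-alike where they had been. The arm partly hid the pink and green ones in those pictures.

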